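Screw down the mount press

TASK

Of the two small bench presses, close the one that has a picture mount lying in it: turn its four-spoked capstan clockwise (seen from above) by pushing one spoke after another round the hub, until it comes up against its stop and the mount is fully clamped. Leave the capstan of the empty press as it is.

Things in the scene. Friction and masses are not known exactly. Their poses are not given: they have to be found in the camera images.
- capstan (a joint): Turn of the loaded press's capstan, rad: 0 is fully open, it grows clockwise seen from above and stops hard at 3.0 (platen down on the mount, clamped). Starts anywhere from 0 to 1.0. Turns stiffly (about 0.2 N m, some 3 N at 75 mm from the axis) and stays where it is left; the platen sinks 4 mm per rad.
- capstan_hub (a point): On the loaded press's capstan axis, at its spokes' mid-height, 175 mm above the table. Turns with the capstan: z up, x and y along two of the four level spokes: steel rods 12 mm thick, 90 degrees apart, each ending in a black 26 mm ball centred 105 mm from the axis. Hub 50 mm in diameter, top 15 mm above this point; in its middle an 18 mm spindle rises to at most 30 mm above it.
- press_loaded: The loaded press, grey, fixed to the table; origin under its base's centre, 175 mm below the hub point. Base 240 (x) x 200 (y) x 25 mm; a white mount on brown board sticks out 40 mm at both x ends. Between the spokes it is open down to a cross-beam 50 (x) x 205 (y) mm, top 130 mm above the table; two column nuts on it at y = +-86 mm rise to 138 mm.
- idle_ball (a point): Centre of one of the four black balls (26 mm) of the empty press's capstan, 105 mm from its axis, 175 mm above the table. This press is fixed, of the same make and size, but has no mount in it; which press is left and which right changes. Not to be turned.

How it is judged:
By the outcome, as a careful person would: the job done as asked, in the order asked, and still so for the second after the job is handed in, with the robot touching nothing.
It also fails if it takes over 58 s, if anything falls off the work surface, if the arm or the gripper's body presses on something with over 40 N, if the wrist force passes 120 N, or if a joint passes its speed limit or range.

ROBOT

A 7-joint arm with a two-finger parallel gripper is mounted at the origin on the work surface. World frame = base frame: x ahead of the robot, y to its left, z up, the work surface at z = 0. Lengths are in mm, angles in rad, forces in N, time in s.
With the tool pointing down it reaches from about 400 to 925 mm from the base axis. Payload 5.6 kg.
Tool frame: the origin (TCP) lies midway between the tips of the shut fingers; the grasp point (between the pads) lies 19 mm behind it; x points along the fingers, y is the direction in which the jaws open and shut, and the axes are right-handed (so a half turn about x gives the same grasp; the last joint's range is limited). The gripper opens to 85 mm and grips with 20 to 120 N. Pads are 22 mm wide; open, the fingers measure 114 mm over their backs; the gripper's body (76 mm by 85 mm) begins 54 mm behind the grasp point. The pads swing forward as they close: fully open they stand 13 mm farther back than shut.
Start: joints at [-1.218, 0.468, -0.012, 1.603, 0.006, 1.071, -0.056], TCP at [250.645, 599.738, 231.29] pointing down, gripper open.
Joint ranges: [-2.53, 2.53], [-0.31, 2.02], [-1.57, 1.55], [0.28, 2.44], [-1.29, 4.43], [0.15, 1.84], [-2.92, 2.92]. Speed limits (rad/s): [2.57, 2.57, 3.14, 3.14, 3.14, 3.14, 3.14].

INTERFACE

Orientations are given as a unit quaternion [w, x, y, z].
In Python, from rig import manip gives the robot as it stands.
- The arm moves only by the tool move_arm, never from a script. Its argument "commands" is a list of rows, each a list of 2 entries, a list of its own where there are three numbers: the shift along the world's x, y, z in m, then the turn, a rotation vector about the world's x, y, z in rad. A call has 1 to 12 rows; each row is the pose to reach, as a shift and turn from the pose commanded when the call began; what a row does not reach only later rows make up. A row lasts 1/10 s, in which the tool goes at most 50 mm and 8.59 degrees, less where a joint would pass 70% of its speed; a pose out of reach is approached as far as the arm can. A call with a gripper value outside its range is refused whole. "grip" is the opening, from 0 (shut) to 1 (fully open), set as the call begins (left out, the last holds). The fingers move at their own pace and stop on an object; "squeeze" is the grip in N (left out, the last holds). Time passes only in rows, so rows that repeat a pose let the fingers close. It gives the time, the measured TCP pose, the force and the opening at its end, in the units of the state.
- manip.state(): the state, without advancing time (a new reading comes with each control period).
- manip.snapshot(name): name is "side" or "top" or "wrist"; returns the picture (384x512x3 uint8, red, green, blue); there is no depth.
- manip.camera_info(name): a dict with "fx", "fy", "cx", "cy" (pixels), "rvec" (rotation vector, rad) and "tvec" (3), from world to camera coordinates, as OpenCV has them; the wrist camera has in their place "hand_eye" (4x4, takes a point from camera to tool coordinates, whose origin is the TCP and whose axes are the tool frame's). Camera axes: x right, y down, z forward; pixel columns grow to the right and rows downward; lengths in mm; the calibration is good to about 2 mm. A picture is of the moment at which its call begins: read the wrist's pose just before it. camera_info takes no time and is no camera call.
- manip.sign_off(): hands the job in, once; it reports no verdict.
The state is a dict: "time_s": time; "q": joint angles; "joint_velocities": joint speeds; "effort": joint torques, N m; "tool_pos": TCP position; "eef_rot": TCP orientation; "force": force on the tool from outside, world axes, zero at the start; "ft_torque": the same for the moment, N m; "grip_width": finger opening in mm.
Only numpy, scipy, OpenCV 4.12 (cv2) and the standard library are available. Lean on these libraries where they do the work, as an engineer would, in place of code of your own. Each camera call takes 0.05 s, during which the arm holds its last target.

## Working session

There is one attempt and no reset: what is moved stays moved. The work goes in short steps, Python scripts to look and compute and a tool call to move; the robot and the scene stay as the last step left them, time stands still between calls to the robot, and variables do not carry over. Pictures are saved under pics/ and viewed, and the job is handed in when it is done.

Besides the shell and the picture viewer there is one more tool, called after "Request:" as name([rows], argument=value, ...), one row to a line, values as JSON. move_arm: Moves the arm, as the interface text tells. Its arguments: {"type":"object","properties":{"commands":{"type":"array","items":{"type":"array"}},"grip":{"type":"number"},"squeeze":{"type":"number"}},"required":["commands"]}

```bash
mkdir -p pics; python3 - <<'E'
from rig import manip
import cv2
s=manip.state();print(s)
for n in("top","side"):
    print(n,manip.camera_info(n))
    cv2.imwrite(f"pics/{n}0.png",cv2.cvtColor(manip.snapshot(n),cv2.COLOR_RGB2BGR))
print(manip.camera_info("wrist"))
E
```

```text
{'time_s': 0.0, 'q': array([-1.21801904,  0.46841015, -0.01159817,  1.60366248,  0.00600243,
        1.07137948, -0.05627098]), 'joint_velocities': array([-0.00056265,  0.00092113,  0.0001743 ,  0.00114511, -0.0016648 ,
        0.001182  ,  0.00095144]), 'effort': array([-1.25654647e-04, -5.32380867e+01,  2.13171879e-02, -2.51294839e+01,
        1.13683142e-02,  7.78077403e-03,  6.22528503e-06]), 'tool_pos': array([250.43737464, 599.19508125, 230.30084154]), 'eef_rot': array([ 0.69322257,  0.13838983,  0.69338517, -0.13967006]), 'force': array([-0.53324569,  0.26381935,  0.57268733]), 'ft_torque': array([ 0.01101684, -0.00866614,  0.05425782]), 'grip_width': 85.50439510855789}
top {'fx': 453.91531184730775, 'fy': 453.91531184730775, 'cx': 260.4723865871406, 'cy': 191.64837208155595, 'rvec': array([ 2.16281646, -2.11321077,  0.20135733]), 'tvec': array([ -33.20160299,  606.68593088, 1029.17625851])}
side {'fx': 475.2715053287494, 'fy': 475.2715053287494, 'cx': 260.6235784948753, 'cy': 194.18986362771946, 'rvec': array([ 2.1239599 , -0.2371255 ,  0.12651177]), 'tvec': array([-576.28676714,  174.36481539, 1049.74858988])}
{'fx': 266.0649285633584, 'fy': 266.0649285633584, 'cx': 252.20767212620854, 'cy': 192.6906894475759, 'hand_eye': array([[ 5.98469125e-04, -2.73213278e-01,  9.61953298e-01,
        -1.42838818e+02],
       [ 9.99999550e-01,  8.70989895e-04, -3.74761283e-04,
        -7.05066134e-01],
       [-7.35461843e-04,  9.61953089e-01,  2.73213676e-01,
        -6.83576774e+01],
       [ 0.00000000e+00,  0.00000000e+00,  0.00000000e+00,
         1.00000000e+00]])}
```

View pics/top0.png

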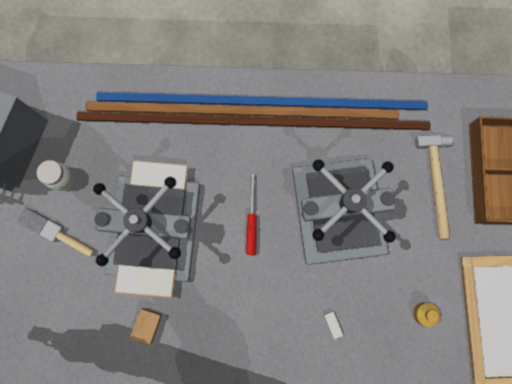

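View pics/side0.png

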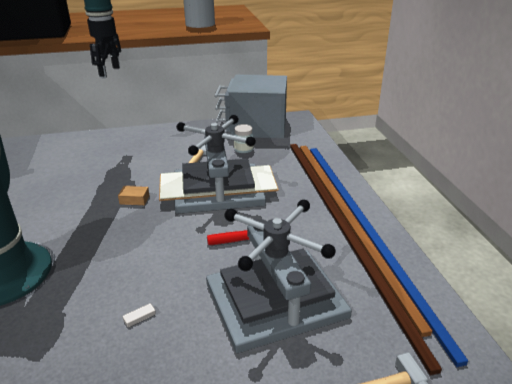

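The top view shows the loaded press on the left (white mount ends at about (158,172) and (146,282)). Its hub is near (135,220) and its balls near (99,188), (170,183), (175,253) and (102,260). The empty press is on the right.

```bash
cat > h.py <<'E'
import numpy as np,cv2
from rig import manip
def ray(n,uv,z):
    c=manip.camera_info(n);R=cv2.Rodrigues(c['rvec'])[0];t=c['tvec']
    K=np.array([[c['fx'],0,c['cx']],[0,c['fy'],c['cy']],[0,0,1]])
    d=R.T@np.linalg.inv(K)@np.array([uv[0],uv[1],1.]);o=-R.T@t
    return o+d*(z-o[2])/d[2]
def balls(img,guess,r=14,thr=45):
    out=[]
    for g in guess:
        x,y=map(int,g);p=img[y-r:y+r+1,x-r:x+r+1].max(2)
        m=(p<thr).astype(np.uint8)
        n,l,st,c=cv2.connectedComponentsWithStats(m)
        k=[i for i in range(1,n) if st[i,4]>30]
        k=min(k,key=lambda i:np.hypot(*(c[i]-r))) if k else None
        out.append((c[k][0]+x-r,c[k][1]+y-r,st[k,4]) if k else None)
    return out
E
python3 - <<'E'
from h import *
img=cv2.cvtColor(cv2.imread('pics/top0.png'),cv2.COLOR_BGR2RGB)
for nm,g in(("L",[(99,188),(170,183),(175,253),(102,260)]),("I",[(318,165),(388,167),(390,237),(318,235)])):
    P=[]
    for b in balls(img,g):
        p=ray("top",b[:2],175);P.append(p);print(nm,np.round(b,1),p.round(1))
    P=np.array(P);c=P.mean(0);print("c",c.round(1),[(round(float(np.hypot(*(q-c)[:2])),1),round(float(np.degrees(np.arctan2(*(q-c)[1::-1]))),1)) for q in P])
print(ray("top",(135,220),200))
for uv in [(131,161),(187,164),(175,297),(117,291)]: print("mount",ray("top",uv,30).round())
for uv in [(102,219),(181,226)]: print("nut",ray("top",uv,138).round())
for uv in [(50,172),(48,232),(40,120),(5,190)]: print(ray("top",uv,50).round())
cv2.imwrite('pics/z.png',cv2.resize(cv2.imread('pics/top0.png')[90:340,0:270],None,fx=2.4,fy=2.4,interpolation=2))
E
```

```text
L [ 98.7 188.1  81. ] [585.2 322.3 175. ]
L [169.9 182.1  73. ] [601.7 174.2 175. ]
L [174.5 252.6 101. ] [454.4 156.5 175. ]
L [101.6 259.9  88. ] [436.4 304.1 175. ]
c [519.4 239.3 175. ] [(105.9, 51.6), (104.9, -38.4), (105.2, -128.2), (105.3, 142.0)]
I [317.8 164.7  81. ] [ 647.5 -138.6  175. ]
I [387.6 166.3  72. ] [ 647.8 -288.5  175. ]
I [389.3 236.2  87. ] [ 498.3 -288.   175. ]
I [318.  234.4  96. ] [ 498.7 -139.   175. ]
c [ 573.1 -213.5  175. ] [(105.6, 45.2), (105.9, -45.1), (105.5, -135.1), (105.3, 135.0)]
[517.14256896 235.29617377 200.        ]
mount [680. 299.  30.]
mount [676. 162.  30.]
mount [357. 174.  30.]
mount [368. 310.  30.]
nut [524. 322. 138.]
nut [513. 152. 138.]
[643. 484.  50.]
[500. 475.  50.]
[772. 522.  50.]
[597. 586.  50.]
```

View pics/z.png

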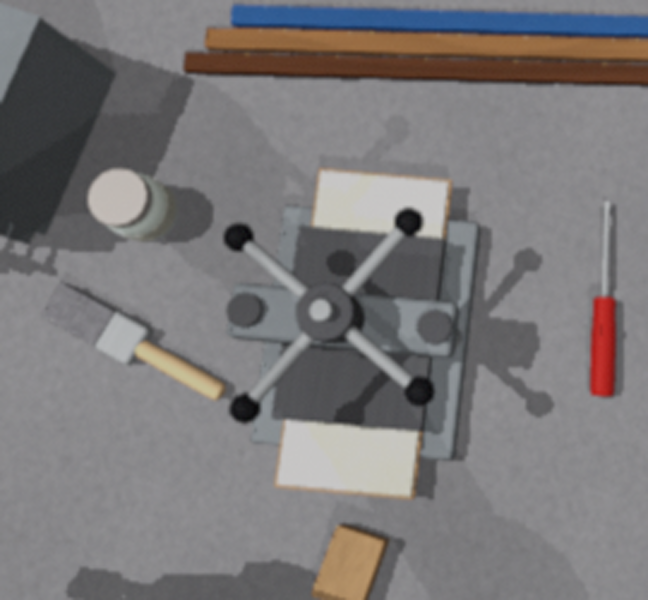

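Request:
move_arm([
  [[0.04, -0.07, 0], [0, 0, 0.1]],
  [[0.06, -0.11, 0], [0, 0, 0.2]],
  [[0.08, -0.15, 0], [0, 0, 0.3]],
  [[0.1, -0.19, 0], [0, 0, 0.4]],
  [[0.12, -0.23, 0], [0, 0, 0.45]],
  [[0.14, -0.265, 0], [0, 0, 0.5]],
  [[0.16, -0.3, 0], [0, 0, 0.52]],
  [[0.18, -0.335, 0], [0, 0, 0.52]],
  [[0.199, -0.369, 0], [0, 0, 0.52]],
  [[0.199, -0.369, 0], [0, 0, 0.52]],
  [[0.199, -0.369, 0], [0, 0, 0.52]],
], grip=0, squeeze=20)

```text
time_s: 1.2
tool_pos: [449.8, 230.0, 231.1]
eef_rot: [0.706, -0.043, 0.706, 0.043]
force: [0.0, 0.9, -0.2]
grip_width: 0.2
```

```bash
python3 - <<'E'
from h import *
a=manip.snapshot("top");b=manip.snapshot("wrist")
a=cv2.resize(a[90:330,20:270],(400,384));
cv2.imwrite('pics/c1.png',cv2.cvtColor(np.hstack([a,b[:, 56:456]]),4))
E
```

```text
(no output)
```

View pics/c1.png

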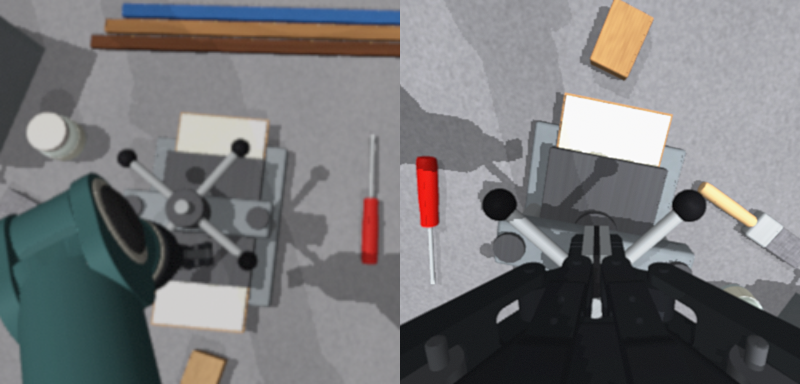

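The fingers are centred between the two near spokes: in the wrist view the balls are at (500,205) and (690,205) and the tip is at about (597,230). I'll lower the tool next.

Request:
move_arm([
  [[0, 0, -0.03], [0, 0, 0]],
  [[0, 0, -0.06], [0, 0, 0]],
  [[0, 0, -0.079], [0, 0, 0]],
  [[0, 0, -0.079], [0, 0, 0]],
  [[0, 0, -0.079], [0, 0, 0]],
])

```text
time_s: 1.8
tool_pos: [449.2, 231.9, 152.5]
eef_rot: [0.706, -0.045, 0.706, 0.045]
force: [0.1, -0.8, 0.7]
grip_width: -0.3
```

Request:
move_arm([
  [[-0.0005, 0.006, 0], [0, 0, -0.087]],
  [[-0.0005, 0.012, 0], [0, 0, -0.175]],
  [[0, 0.018, 0], [0, 0, -0.262]],
  [[0.0015, 0.024, 0], [0, 0, -0.349]],
  [[0.003, 0.03, 0], [0, 0, -0.436]],
  [[0.005, 0.036, 0], [0, 0, -0.524]],
  [[0.0075, 0.0415, 0], [0, 0, -0.611]],
  [[0.011, 0.0465, 0], [0, 0, -0.698]],
  [[0.0145, 0.0515, 0], [0, 0, -0.785]],
  [[0.0185, 0.056, 0], [0, 0, -0.873]],
  [[0.0225, 0.0605, 0], [0, 0, -0.96]],
  [[0.0275, 0.0645, 0], [0, 0, -1.047]],
])

```text
time_s: 3.0
tool_pos: [476.5, 295.3, 153.8]
eef_rot: [0.632, 0.316, 0.633, -0.316]
force: [-3.7, -3.3, 2.7]
grip_width: -0.1
```

```bash
python3 - <<'E'
from h import *
s=manip.state();print(s['tool_pos'],s['force'],s['ft_torque'])
a=manip.snapshot("top");b=manip.snapshot("wrist")
a=cv2.resize(a[90:330,20:270],(400,384));
cv2.imwrite('pics/c2.png',cv2.cvtColor(np.hstack([a,b[:, 56:456]]),4))
E
```

```text
[476.54703838 295.27063748 153.78351481] [-3.70778726 -3.26064046  2.67442529] [-0.73438447  0.64580535 -0.07184377]
```

View pics/c2.png

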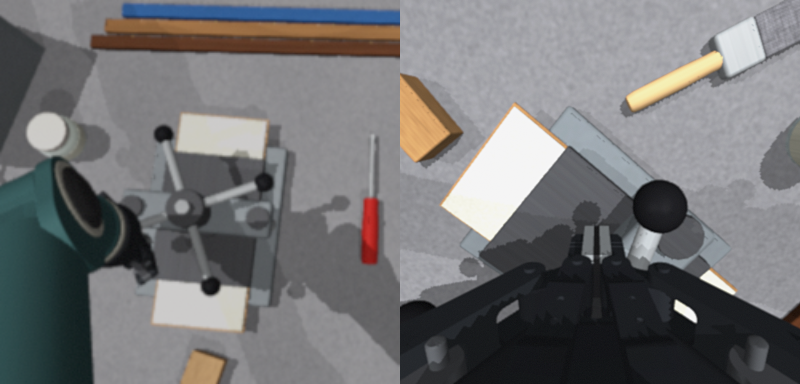

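The first push worked: the capstan has turned about 33° and the finger is against the spoke, whose ball is at (660,207) in the wrist view. I'll carry on round the arc.

Request:
move_arm([
  [[0.005, 0.0035, 0], [0, 0, -0.087]],
  [[0.0105, 0.0065, 0], [0, 0, -0.175]],
  [[0.016, 0.009, 0], [0, 0, -0.262]],
  [[0.0215, 0.011, 0], [0, 0, -0.349]],
  [[0.0275, 0.0125, 0], [0, 0, -0.436]],
  [[0.0335, 0.0135, 0], [0, 0, -0.524]],
  [[0.0395, 0.014, 0], [0, 0, -0.611]],
  [[0.046, 0.014, 0], [0, 0, -0.698]],
])

```text
time_s: 3.9
tool_pos: [521.9, 310.7, 153.4]
eef_rot: [-0.487, -0.512, -0.488, 0.512]
force: [-5.1, -0.4, 3.6]
grip_width: 0.2
```

```bash
python3 - <<'E'
from h import *
s=manip.state();print(s['tool_pos'],s['force'],s['q'])
a=manip.snapshot("top");b=manip.snapshot("wrist")
cv2.imwrite('pics/top3.png',cv2.cvtColor(a,4))
a=cv2.resize(a[90:330,20:270],(400,384));
cv2.imwrite('pics/c3.png',cv2.cvtColor(np.hstack([a,b[:, 56:456]]),4))
E
```

```text
[521.87495978 310.7479996  153.41533864] [-5.08666878 -0.44240951  3.62591551] [-0.90741308  0.50340715  0.41990758  1.79871849 -0.25837317  0.89410071
 -0.42007475]
```

View pics/c3.png

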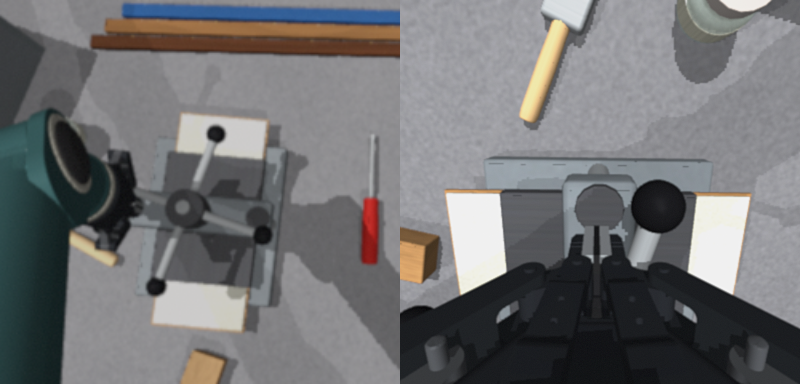

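Request:
move_arm([
  [[-0.012, 0, 0], [0, 0, 0]],
  [[-0.012, 0, 0.04], [0, 0, 0]],
  [[-0.012, 0, 0.079], [0, 0, 0]],
  [[-0.012, 0, 0.079], [0, 0, 0.14]],
  [[-0.02, -0.012, 0.079], [0, 0, 0.28]],
  [[-0.027, -0.024, 0.079], [0, 0, 0.42]],
  [[-0.034, -0.036, 0.079], [0, 0, 0.56]],
  [[-0.041, -0.048, 0.079], [0, 0, 0.7]],
  [[-0.048, -0.06, 0.079], [0, 0, 0.84]],
  [[-0.055, -0.072, 0.079], [0, 0, 0.98]],
  [[-0.062, -0.084, 0.079], [0, 0, 1.12]],
  [[-0.0685, -0.096, 0.079], [0, 0, 1.26]],
])

```text
time_s: 5.2
tool_pos: [453.6, 212.9, 231.6]
eef_rot: [0.697, 0.124, 0.696, -0.123]
force: [0.3, 0.1, -1.0]
grip_width: 0.0
```

Request:
move_arm([
  [[0, 0, 0], [0, 0, 0.14]],
  [[0, 0, 0], [0, 0, 0.28]],
  [[0, 0, 0], [0, 0, 0.42]],
  [[0, 0, 0], [0, 0, 0.56]],
  [[0, 0, 0], [0, 0, 0.7]],
  [[0, 0, 0], [0, 0, 0.75]],
  [[0, 0, 0], [0, 0, 0.75]],
  [[0, 0, 0], [0, 0, 0.75]],
])

```text
time_s: 6.0
tool_pos: [454.3, 213.3, 231.6]
eef_rot: [0.694, -0.137, 0.693, 0.137]
force: [0.0, 0.2, -0.4]
grip_width: -0.1
```

```bash
python3 - <<'E'
from h import *
s=manip.state();print(s['tool_pos'],s['eef_rot'],s['force'],s['q'])
a=manip.snapshot("top");b=manip.snapshot("wrist")
cv2.imwrite('pics/top4.png',cv2.cvtColor(a,4))
for z in balls(a,[(155,173),(117,269),(184,236)]):
    p=ray("top",z[:2],175);print(np.round(z,1),p.round(1),np.degrees(np.arctan2(p[1]-239.3,p[0]-519.4)),np.hypot(p[1]-239.3,p[0]-519.4))
a=cv2.resize(a[90:330,20:270],(400,384));
cv2.imwrite('pics/c4.png',cv2.cvtColor(np.hstack([a,b[:, 56:456]]),4))
E
```

```text
[454.26895355 213.27061054 231.55823842] [ 0.69404264 -0.13673285  0.69344924  0.13688348] [ 0.02894584  0.20645323 -0.44176353] [-0.63757595  0.21363564  0.15114218  1.96860631 -0.03889613  0.96120389
  1.49263389]
[155.7 173.9  68. ] [618.6 205.  175. ] -19.092462604239056 105.00084292008432
[118.5 268.2 496. ] [420.4 268.6 175. ] 163.52406817621787 103.24793058460207
[183.6 237.6 100. ] [485.7 139.4 175. ] -108.62741912518192 105.42275407012342
```

View pics/c4.png

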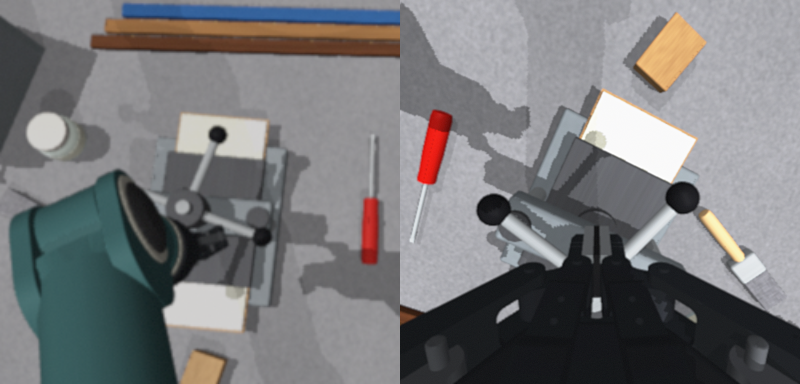

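The second spoke is at 161° and the tool is at 202°, between it and the next one. I'll go down and push again.

Request:
move_arm([
  [[0, 0, -0.03], [0, 0, 0]],
  [[0, 0, -0.06], [0, 0, 0]],
  [[0, 0, -0.079], [0, 0, 0]],
  [[0, 0, -0.079], [0, 0, 0]],
  [[0, 0, -0.079], [0, 0, 0]],
])

```text
time_s: 6.6
tool_pos: [454.8, 213.4, 152.6]
eef_rot: [0.694, -0.137, 0.694, 0.137]
force: [-1.1, -0.9, -0.0]
grip_width: 0.2
```

Request:
move_arm([
  [[-0.002, 0.0055, 0], [0, 0, -0.087]],
  [[-0.0035, 0.0115, 0], [0, 0, -0.175]],
  [[-0.0045, 0.0175, 0], [0, 0, -0.262]],
  [[-0.005, 0.024, 0], [0, 0, -0.349]],
  [[-0.005, 0.03, 0], [0, 0, -0.436]],
  [[-0.0045, 0.036, 0], [0, 0, -0.524]],
  [[-0.0035, 0.042, 0], [0, 0, -0.611]],
  [[-0.0015, 0.048, 0], [0, 0, -0.698]],
  [[0.0005, 0.0535, 0], [0, 0, -0.785]],
  [[0.003, 0.059, 0], [0, 0, -0.873]],
  [[0.006, 0.0645, 0], [0, 0, -0.96]],
  [[0.0095, 0.0695, 0], [0, 0, -1.047]],
])

```text
time_s: 7.8
tool_pos: [464.5, 281.6, 153.8]
eef_rot: [0.669, 0.23, 0.669, -0.23]
force: [-1.9, -3.9, 2.0]
grip_width: 0.0
```

Request:
move_arm([
  [[0.004, 0.0045, 0], [0, 0, -0.087]],
  [[0.0085, 0.009, 0], [0, 0, -0.175]],
  [[0.013, 0.013, 0], [0, 0, -0.262]],
  [[0.018, 0.0165, 0], [0, 0, -0.349]],
  [[0.018, 0.0165, 0], [0, 0, -0.349]],
])

```text
time_s: 8.3
tool_pos: [482.6, 299.3, 153.5]
eef_rot: [0.619, 0.342, 0.619, -0.341]
force: [-1.8, -2.1, 0.4]
grip_width: 0.1
```

Request:
move_arm([
  [[0.002, 0.001, 0], [0, 0, -0.035]],
  [[0.004, 0.0025, 0], [0, 0, -0.07]],
  [[0.0065, 0.0035, 0], [0, 0, -0.105]],
  [[0.0065, 0.0035, 0], [0, 0, -0.105]],
])

```text
time_s: 8.7
tool_pos: [488.9, 303.2, 152.8]
eef_rot: [0.601, 0.374, 0.601, -0.373]
force: [-1.7, -0.9, 1.5]
grip_width: 0.0
```

Request:
move_arm([
  [[0.002, 0.001, 0], [0, 0, -0.035]],
  [[0.0045, 0.002, 0], [0, 0, -0.07]],
  [[0.0045, 0.002, 0], [0, 0, -0.07]],
])

```text
time_s: 9.0
tool_pos: [493.6, 305.3, 152.4]
eef_rot: [0.587, 0.394, 0.587, -0.394]
force: [-3.1, -0.9, 1.8]
grip_width: -0.2
```

Request:
move_arm([
  [[0.0025, 0.001, 0], [0, 0, -0.035]],
  [[0.0045, 0.0015, 0], [0, 0, -0.07]],
  [[0.0045, 0.0015, 0], [0, 0, -0.07]],
])

```text
time_s: 9.3
tool_pos: [494.9, 306.6, 152.0]
eef_rot: [0.571, 0.413, 0.574, -0.416]
force: [-10.8, -1.6, 7.4]
grip_width: -0.2
```

Request:
move_arm([
  [[0.0025, 0.001, 0], [0, 0, -0.035]],
  [[0.0045, 0.0015, 0], [0, 0, -0.07]],
  [[0.0045, 0.0015, 0], [0, 0, -0.07]],
])

```text
time_s: 9.6
tool_pos: [495.1, 307.9, 151.5]
eef_rot: [0.555, 0.43, 0.562, -0.438]
force: [-23.1, -4.9, 15.0]
grip_width: 0.3
```

The tool stopped advancing and the force rose to 23 N, right where I predicted the stop. I'll back off, lift clear and check.

Request:
move_arm([
  [[-0.008, -0.003, 0], [0, 0, 0.1]],
  [[-0.022, -0.01, 0], [0, 0, 0.15]],
  [[-0.022, -0.01, 0], [0, 0, 0.15]],
  [[-0.022, -0.01, 0.04], [0, 0, 0.15]],
  [[-0.022, -0.01, 0.08], [0, 0, 0.15]],
  [[-0.022, -0.01, 0.12], [0, 0, 0.15]],
  [[-0.06, 0.02, 0.15], [0, 0, 0.15]],
  [[-0.1, 0.05, 0.15], [0, 0, 0.15]],
  [[-0.13, 0.08, 0.15], [0, 0, 0.15]],
  [[-0.15, 0.12, 0.15], [0, 0, 0.15]],
  [[-0.16, 0.16, 0.15], [0, 0, 0.15]],
  [[-0.16, 0.2, 0.15], [0, 0, 0.15]],
])

```text
time_s: 10.8
tool_pos: [340.8, 510.8, 302.9]
eef_rot: [0.589, 0.392, 0.59, -0.39]
force: [1.1, -0.7, -0.7]
grip_width: 0.3
```

```bash
python3 - <<'E'
from h import *
s=manip.state();print(s['tool_pos'],s['force'],s['joint_velocities'].round(3))
a=manip.snapshot("top");b=manip.snapshot("side")
cv2.imwrite('pics/top5.png',cv2.cvtColor(a,4))
for g in [(318,165),(388,167),(390,237),(318,235)]: 
    z=balls(a,[g])[0];print('idle',np.round(z,1))
a=cv2.resize(a[90:330,20:270],(400,384));
cv2.imwrite('pics/c5.png',cv2.cvtColor(np.hstack([a,b[:, 56:456]]),4))
E
```

```text
[340.79429753 510.79082417 302.93509007] [ 1.13490798 -0.74748117 -0.67716804] [-0.106  0.633 -0.069 -0.831 -0.198  0.225 -0.217]
idle [317.8 164.6  78. ]
idle [387.6 166.3  72. ]
idle [389.3 236.2  87. ]
idle [318.  234.4  91. ]
```

View pics/c5.png

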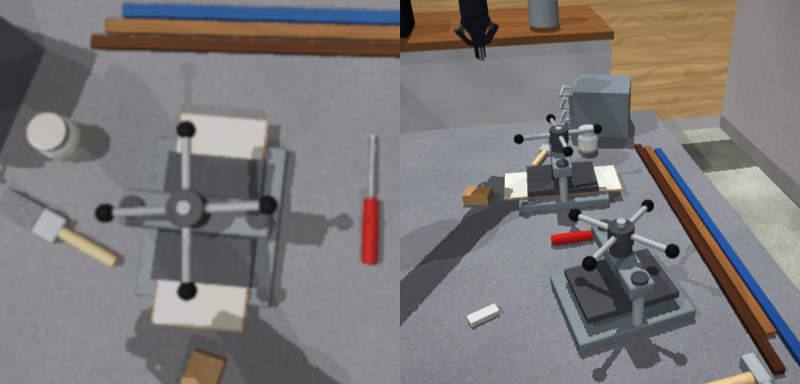

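```bash
python3 - <<'E'
from h import *
a=cv2.cvtColor(cv2.imread('pics/top5.png'),4)
P=np.array([ray("top",z[:2],175) for z in balls(a,[(136,171),(188,218),(137,272),(86,223)])]);c=P.mean(0)
print(c,[np.degrees(np.arctan2(*(p-c)[1::-1])) for p in P],np.linalg.norm(P-c,axis=1))
for g in [(131,161),(187,164),(175,297),(117,291)]: print(ray("top",g,30))
m=(a.min(2)>150).astype(np.uint8); m[:, :100]=0;m[:,210:]=0;m[:150]=0;m[310:]=0
for k in cv2.findContours(m,0,2)[0]:
    if cv2.contourArea(k)>200: 
        bx=cv2.boxPoints(cv2.minAreaRect(k));q=np.array([ray("top",x,30)[:2] for x in bx]);e=np.diff(q,axis=0);print(np.linalg.norm(e,axis=1),np.degrees(np.arctan2(e[:,1],e[:,0])))
print(manip.state()['force'],manip.state()['time_s'],manip.state()['joint_velocities'].round(3))
E
```

```text
[519.42856575 239.54201732 175.        ] [np.float64(4.3852840375548245), np.float64(-85.98706225605254), np.float64(-175.5223747389486), np.float64(94.22169471610947)] [105.54267688 105.49329037 105.15893219 105.66097362]
[679.63579338 299.49139375  30.        ]
[675.63190592 162.29112473  30.        ]
[356.98007399 174.47684971  30.        ]
[367.82275304 310.05715887  30.        ]
[ 61.9105264  132.9523614   61.86608093] [ -1.04031272 -93.99260117 177.73432892]
[ 60.1286589  130.47284563  60.09347339] [ -1.05674018 -93.85256506 177.78778016]
[-0.47903749 -0.4834256  -0.37349814] 10.9 [ 0.034 -0.05   0.051  0.078  0.041  0.022  0.02 ]
```

The spokes sit at +4.3° and the press at −3.9°, so the capstan is 8.2° past square. A turn of 3.0 rad would give 8.1°, so it is at its stop. The idle press's balls haven't moved.

```bash
python3 -c "
from rig import manip
print(manip.sign_off())"
```

```text
the job is handed in; nothing more can be done
None
```

I closed the loaded press (the left one in the top view) by pushing two of its spokes in turn clockwise with the shut fingers. I then backed the arm off, lifted it clear and handed the job in at about 11 s.

- **At the stop:** the capstan went up against its stop. The tool stopped advancing and the force rose from about 3 N to about 23 N sideways (28 N in all).
- **Turn angle:** the final top view puts the spokes 8.2° past square with the press. The full 3.0 rad would give 8.1°, assuming the spokes are square with the press when it is fully open.
- **Empty press:** its balls stayed within 0.1 px of where they started.
- **Arm clear:** the last force reading was under 1 N, with the arm away from everything.

No check failed or disagreed. I did not measure the platen's height directly; that it is clamped rests on the force rise and the turn angle.

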